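Fit the charged battery pack in the studio scale and latch it

ROBOT

A 6-joint arm with a two-finger parallel gripper is mounted at the origin on the work surface. World frame = base frame: x ahead of the robot, y to its left, z up, the work surface at z = 0. Lengths are in m, angles in rad, forces in N, time in s.
With the tool pointing down it reaches from about 0.375 to 0.9 m from the base axis. Payload 3.1 kg.
Tool frame: the origin (TCP) lies midway between the tips of the shut fingers; the grasp point (between the pads) lies 19 mm behind it; z points along the fingers, y is the line along which they close (so a half turn about z gives the same grasp; the last joint's range is limited). The gripper opens to 87 mm and grips with 3 to 60 N. Pads are 19 mm wide; open, the fingers measure 117 mm over their backs; the gripper's body (75 mm by 190 mm) begins 51 mm behind the grasp point.
Start: joints at [-1.438, 0.527, 1.433, -0, 1.181, -0.178], TCP at [0.191, -0.595, 0.223] pointing down, gripper open.
Joint ranges: [-3.08, 3.08], [-0.75, 2.2], [0.22, 2.44], [-1.43, 4.57], [0, 2.65], [-2.85, 2.85]. Speed limits (rad/s): [2.79, 2.79, 3.14, 3.14, 3.14, 3.14].

INTERFACE

Orientations are given as a 3x3 rotation matrix whose columns are the frame's x, y, z axes.
In Python, from bench import monitor, imaging, job gives the robot as it stands.
- The arm moves only by the shell command python3 -m crank 'ROWS' [OPENING] [FORCE]. ROWS is JSON, a list of rows, each a list of 6 numbers: the shift along the tool's x, y, z in m, then the turn, a rotation vector about the tool's x, y, z in degrees. A call has 1 to 5 rows; each row is the pose to reach, as a shift and turn from the pose commanded when the call began, along the tool's axes at that moment; what a row does not reach only later rows make up. A row lasts 1/12 s, in which the tool goes at most 41.7 mm and 7.16 degrees, less where a joint would pass 70% of its speed; a pose out of reach is approached as far as the arm can. A call with a gripper value outside its range is refused whole. OPENING is the gripper's target within -1 to 1 (shut at 1, half-way at 0, fully open at -1), set as the call begins (- or left out, the last holds). The fingers move at their own pace and stop on an object; FORCE is the grip in N (left out, the last holds). Time passes only in rows, so rows that repeat a pose let the fingers close. It gives the time, the measured TCP pose, the force, the opening and the grip force at its end, in the units of the state.
- monitor.state(): the state, without advancing time (a new reading comes with each control period).
- imaging.capture(name): name is "scene" or "top"; returns (picture, depth): 384x512x3 uint8, blue, green, red; 384x512 float32, m along the optical axis (not along the pixel's ray), 0 where there is no reading.
- imaging.camera_info(name): a dict with "mtx" (3x3 intrinsics, pixels), "pose" (4x4, takes a point from camera to world coordinates). Camera axes: x right, y down, z forward; pixel columns grow to the right and rows downward; lengths in m; the calibration is good to about 2 mm. A picture is of the moment at which its call begins. camera_info takes no time and is no camera call.
- job.job_done(): hands the job in; it is judged then, once.
The state is a dict: "clock": time; "joint_positions": joint angles; "qd": joint speeds; "joint_efforts": joint torques, N m; "tcp_pos": TCP position; "ee_rot": TCP orientation; "force": force on the tool from outside, world axes, zero at the start; "ft_torque": the same for the moment, N m; "width": opening from 0.0 (shut) to 1.0 (fully open); "grip_force": force on a finger pad.
Only numpy, scipy, OpenCV 4.12 (cv2) and the standard library are available. Lean on these libraries where they do the work, as an engineer would, in place of code of your own. Each camera call takes 0.05 s, during which the arm holds its last target. There are 200 camera calls.

TASK

Put the charged battery pack (green band) into the open battery bay of the clay scale: hook its toe under the lip against the sprung contacts, rock it down until it lies flat and fully home, then slide the orange latch shut over its heel and let go. Work by feel and gently, never forcing the pack or the latch, and leave the spent pack (red band), the pots and the scale's platter where they are.

Things in the scene. Friction and masses are not known exactly. Their poses are not given: they have to be found in the camera images.
- charged_mid (a point): Centre (19 mm above the underside) of the charged pack: dark grey block 68 (x) by 40 (y) by 38 mm high, green band near the heel, white label on top, 0.22 to 0.35 kg, flat on the table. Its toe (tongue) is at -x, its heel (ledge) at +x. Grip it across its 40 mm width by the upper 14 mm of its sides: the rest goes into the bay.
- charged_toe (a point): Middle of the end face of the charged pack's contact tongue (brass strips): 28 mm wide, 10 mm high, level with the underside, sticking out 12 mm from the block. The point is 46 mm from the pack's middle towards the toe, 5 mm above the underside; axes as the pack.
- charged_heel (a point): Top outer edge of the charged pack's heel ledge: 30 mm wide, 18 mm high, level with the underside, sticking out 10 mm from the block. The point is 44 mm from the pack's middle towards the heel, 18 mm above the underside.
- spent_mid (a point): Centre (half-way up) of the spent pack, the same in every way but with a red band. Leave alone.
- scale: Light grey bench scale, platter off; origin at table height under the bay's nominal middle. It reaches x -150 (display and keys) to +115, y +/-110 mm; deck 60 mm high; at its corners (x -65 and +95, y +/-90) four posts 86 mm high. It stands firm. The pack's contact forces on scale and bay must never add up to over 32 N.
- bay (a point): NOMINAL place of the middle of the seated pack's underside, on the bay's floor, 46 mm above the table; axes as the seated pack (x toe to heel, away from the display). The bay is a separate moulding on slotted screws: with its contacts and latch it sits up to 7 mm off nominal in x and 6.5 mm in y (not in height or angle), alike for all bay_ and latch_ points: find it by feel.
- bay_toe (a point): Nominal lower edge of the lip at the bay's toe end, 40 mm from the bay's middle towards -x. The lip is 5 mm thick, its underside 15 mm above the bay's floor, its top level with the rim (20 mm above the floor); the tongue goes under it. At 16 to 18 degrees of tilt, heel up, the toe can lie on the floor and slide under it while the heel stays above the rim.
- bay_contacts (a point): Nominal middle of the sprung contact plate's face (30 mm wide, 1 to 11 mm above the bay's floor), 42 mm from the bay's middle towards -x, under the lip. It yields to -x from 3 N and stops firmly 5.5 mm back at 7 N; over 14 N from the pack bends it. The heel clears the heel wall only over the last 1.5 mm of its travel; it then holds the pack against the heel wall.
- bay_heel (a point): Nominal middle of the bay's upright heel wall at its rim, 20 mm above the bay's floor, 44 mm from the bay's middle towards +x (no chamfer). The pocket is 41.6 mm wide, of smooth plastic, with 2 mm chamfers along its two long rims, which push a misplaced pack sideways.
- latch_ridge (a point): Nominal middle of the open latch's thumb ridge on its far (+x) side, 78 mm from the bay's middle, 32 mm above its floor. The orange ridge is 26 mm wide (y), 8 mm thick (x), from 25 to 39 mm above the floor; rim and latch plate under and behind it reach 25 mm. This point does not move with the latch. Push it towards -x; no finger may press on scale or latch with over 30 N.
- latch (a joint): Travel of the orange slide latch on the rim behind the heel: 0 = open, 0.012 = shut against a stop (m, towards the toe); starts at 0 to 0.002. About 2.5 N of friction; it stays where it is left. It passes 2.6 mm above the heel ledge of a pack that is fully down, and catches on one that is not.
- pinch_pot: Small clay pinch pot, 72 mm across, 50 mm high, near the packs; origin under its middle. Leave alone.
- pinch_pot2: Clay pinch pot, 80 mm across, 55 mm high, towards the far edge. Leave alone.
- pinch_pot3: Clay pinch pot, 66 mm across, 48 mm high, towards the far edge. Leave alone.
- platter: The scale's steel platter, 200 by 220 by 12 mm, lying on the table far to the right (-y). Leave alone.

How it is judged:
By the outcome, as a careful person would: the job done as asked, in the order asked, and still so for the second after the job is handed in, with the robot touching nothing.
It also fails if it takes over 72 s, if anything falls off the work surface, if the arm or the gripper's body presses on something with over 40 N, if the wrist force passes 120 N, or if a joint passes its speed limit or range.

## Working session

There is one attempt and no reset: what is moved stays moved. The work goes in short steps, Python scripts to look and compute and a shell command to move; the robot and the scene stay as the last step left them, time stands still between calls to the robot, and variables do not carry over. Pictures are saved under pics/ and viewed, at most 10 in all, crops included, and the job is handed in when it is done.

```bash
ls; mkdir -p pics; python3 - <<'E'
from bench import monitor, imaging
import cv2, numpy as np
s=monitor.state(); print({k:np.round(v,3).tolist() for k,v in s.items()})
for n in("scene","top"):
    im,d=imaging.capture(n); ci=imaging.camera_info(n)
    np.savez(f"{n}0.npz",im=im,d=d,K=ci["mtx"],T=ci["pose"]); cv2.imwrite(f"pics/{n}0.png",im)
    print(n,np.round(ci["mtx"],1).tolist(),np.round(ci["pose"],3).tolist())
a=np.hstack([cv2.imread("pics/scene0.png")]); 
E
```

```text
pics
{'clock': 0.0, 'joint_positions': [-1.438, 0.528, 1.434, 0.0, 1.181, -0.179], 'qd': [-0.001, 0.001, -0.0, -0.001, -0.001, 0.001], 'joint_efforts': [-0.0, -44.004, -17.659, 0.063, 0.058, -0.0], 'tcp_pos': [0.191, -0.594, 0.222], 'ee_rot': [[0.952, 0.306, -0.0], [0.306, -0.952, 0.002], [0.0, -0.002, -1.0]], 'force': [0.554, -0.714, 0.34], 'ft_torque': [0.001, -0.024, 0.016], 'grip_force': 0.0, 'width': 0.997}
scene [[443.1, 0.0, 249.0], [0.0, 443.1, 188.7], [0.0, 0.0, 1.0]] [[-0.747, 0.55, -0.373, 1.06], [0.665, 0.631, -0.4, 0.315], [0.016, -0.547, -0.837, 1.097], [0.0, 0.0, 0.0, 1.0]]
top [[462.1, 0.0, 251.9], [0.0, 462.1, 191.4], [0.0, 0.0, 1.0]] [[-0.02, -0.995, 0.096, 0.441], [-1.0, 0.02, -0.004, -0.173], [0.002, -0.096, -0.995, 1.582], [0.0, 0.0, 0.0, 1.0]]
```

View pics/scene0.png

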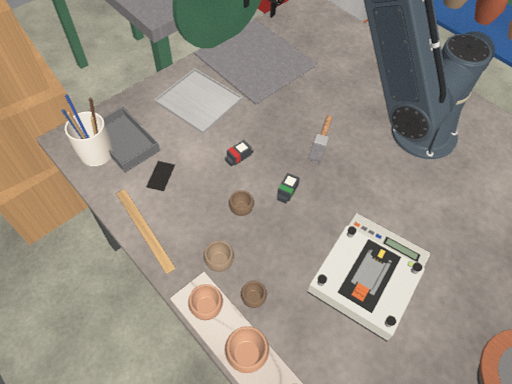

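View pics/top0.png

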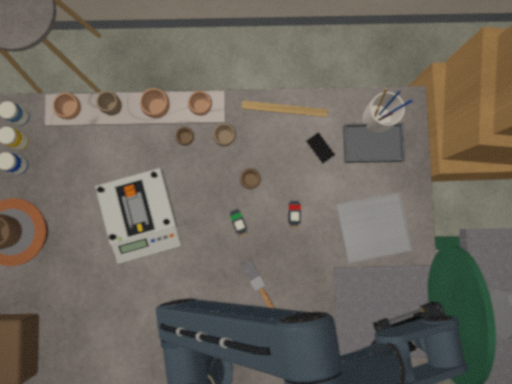

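The scene view shows the charged pack at (288,188), the spent pack at (238,153) and the scale at (368,275). In the top view they are at (238,221), (294,212) and (138,215), with the scale's display facing the robot. I'll zoom in on the details next.

```bash
cat > h.py <<'E'
import numpy as np, cv2
def load(n,i=0): return np.load(f"{n}{i}.npz")
def ray(f,uv,z):
    "pixel -> world point on plane z"
    K,T=f["K"],f["T"]; d=T[:3,:3]@np.linalg.solve(K,[uv[0],uv[1],1.]); o=T[:3,3]
    return o+d*(z-o[2])/d[2]
def proj(f,p):
    K,T=f["K"],f["T"]; q=K@(T[:3,:3].T@(np.asarray(p)-T[:3,3])); return q[:2]/q[2]
E
python3 - <<'E'
from h import *
t=load("top");s=load("scene")
c=lambda im,x,y,w,h,k:cv2.resize(im[y:y+h,x:x+w],None,fx=k,fy=k,interpolation=cv2.INTER_CUBIC)
a=np.vstack([c(t["im"],90,160,100,100,3),c(t["im"],220,195,50,50,6)]);b=np.vstack([c(s["im"],305,210,130,130,300/130),c(s["im"],265,165,50,50,6)])
cv2.imwrite("pics/z.png",np.hstack([a,b]))
for n,f in(("top",t),("scene",s)):
    hsv=cv2.cvtColor(f["im"],cv2.COLOR_BGR2HSV)
    for nm,lo,hi in(("green",(50,110,50),(85,255,255)),("orange",(5,190,140),(18,255,255)),("dark",(0,0,0),(180,255,45)),("white",(0,0,225),(180,30,255))):
        m=cv2.inRange(hsv,lo,hi); k,l,st,ce=cv2.connectedComponentsWithStats(m)
        for i in range(1,k):
            x,y=ce[i]; ok=(90<x<190 and 160<y<260 or 220<x<310 and 190<y<250) if n=="top" else (270<x<435 and 165<y<340)
            if ok and st[i,4]>6: print(n,nm,ce[i].round(1),st[i])
E
```

```text
top green [235.6 216. ] [231 213  10   7  50]
top orange [129.4 190.3] [125 185  10  11  83]
top dark [138.7 186.6] [134 182  10  13  56]
top dark [120.3 191.5] [118 187   6  12  46]
top dark [100.1 189.1] [ 99 188   4   3   9]
top dark [144.6 200.4] [144 198   2   6   7]
top dark [147.5 225.5] [143 217   9  13  43]
top dark [166.  221.3] [165 220   3   3   7]
top dark [132.  230.5] [128 226   9   9  42]
top dark [112.5 236.8] [111 236   4   3  10]
scene green [286.4 188.6] [280 184  13  11  59]
scene white [290.1 180.5] [285 176  11  10  65]
scene white [367.  280.8] [ 311  226  113  109 3618]
```

View pics/z.png

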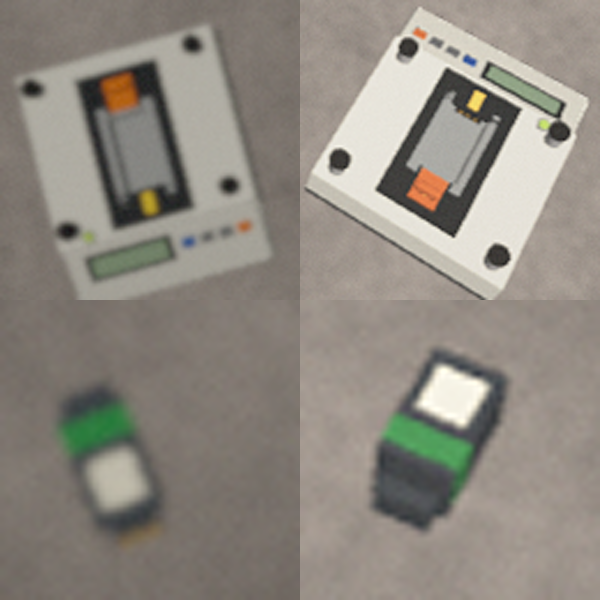

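The crops show the posts, the bay with the latch open (orange, +x), the yellow and brass contacts (-x), and the green pack with its label towards the toe. Next I'll turn these pixels into world points.

```bash
python3 - <<'E'
from h import *
t=load("top");s=load("scene")
P=np.array([[95,90],[95,-90],[-65,-90],[-65,90]])/1e3
Tt=np.array([[32,88],[192,44],[229,186],[67,231]])/3+[90,160]-.33
Ss=np.array([[197,255],[40,159],[108,47],[259,130]])*130/300+[305,210]-.28
def fit(W):
    a=P-P.mean(0);b=W-W.mean(0);th=np.arctan2((a[:,0]*b[:,1]-a[:,1]*b[:,0]).sum(),(a*b).sum())
    R=np.array([[np.cos(th),-np.sin(th)],[np.sin(th),np.cos(th)]]);o=W.mean(0)-R@P.mean(0)
    return th,o,R,((W-(P@R.T+o))*1e3).round(1).tolist()
Fr={}
for n,f,px in(("top",t,Tt),("scene",s,Ss)):
    W=np.array([ray(f,p,.085)[:2] for p in px]);th,o,R,r=fit(W);Fr[n]=(th,o,R);print(n,"scale",np.degrees(th).round(2),o.round(4),r)
    hsv=cv2.cvtColor(f["im"],cv2.COLOR_BGR2HSV)
    box=(slice(195,245),slice(220,270)) if n=="top" else (slice(165,215),slice(265,315))
    x0,y0=box[1].start,box[0].start
    for nm,lo,hi in(("white",(0,0,175),(180,60,255)),("green",(45,90,40),(90,255,255))):
        m=cv2.inRange(hsv[box],lo,hi);k,l,st,ce=cv2.connectedComponentsWithStats(m);i=1+st[1:,4].argmax()
        c=ce[i]+[x0,y0];rc=cv2.minAreaRect(np.argwhere(l==i)[:,::-1].astype(np.float32))
        print(" ",nm,st[i,4],c.round(1),ray(f,c,.038).round(4)[:2],rc[1:])
    # orange in scale frame: ridge top at z .085; yellow
    for nm,lo,hi,z in(("orange",(3,150,120),(18,255,255),.080),("yellow",(20,120,120),(32,255,255),.05)):
        m=cv2.inRange(hsv,lo,hi);k,l,st,ce=cv2.connectedComponentsWithStats(m)
        for i in range(1,k):
            w=ray(f,ce[i],z)[:2];q=R.T@(w-o)
            if abs(q).max()<.1 and st[i,4]>5: print("  ",nm,st[i,4],ce[i].round(1),(q*1e3).round(1))
# hand-read pack top corners (toe edge then heel edge) 
for n,f,c in(("scene",s,np.array([[137,48],[208,78],[168,150],[88,113]])/6+[265,165]-.42),("top",t,np.array([[102,528],[160,505],[126,405],[62,425]])/6+[220,195]-[.42,50.42])):
    w=np.array([ray(f,p,.038)[:2] for p in c]);print(n,w.round(4).tolist(),np.linalg.norm(np.diff(w,axis=0),axis=1).round(4))
E
```

```text
top scale 14.39 [0.5333 0.2025] [[0.1, -0.6], [0.0, 0.4], [-0.0, 0.3], [-0.1, -0.1]]
  white 41 [239.  224.4] [ 0.4802 -0.1352] ((6.260990142822266, 6.260990142822266), 63.43495178222656)
  green 60 [235.6 215.9] [ 0.5087 -0.1241] ((5.570859909057617, 10.770329475402832), 68.19859313964844)
   orange 103 [129.4 190.3] [66.4  0.4]
   yellow 35 [139.1 227.1] [-55.6   6.3]
scene scale 14.58 [0.5337 0.204 ] [[0.9, -0.7], [-0.5, 0.8], [0.2, 0.6], [-0.5, -0.7]]
  white 75 [289.9 180.5] [ 0.4792 -0.1339] ((9.391485214233398, 8.049844741821289), 26.56505012512207)
  green 71 [286.4 188.6] [ 0.5066 -0.1206] ((14.310833930969238, 6.260990142822266), 26.56505012512207)
   orange 10 [356.6 224.3] [-90.6 -86.4]
   orange 180 [359.8 291.8] [71.   1.5]
   yellow 50 [381.  253.1] [-68.    1.9]
scene [[0.465, -0.1588], [0.4514, -0.1235], [0.4955, -0.1066], [0.5095, -0.147]] [0.0379 0.0471 0.0428]
top [[0.4533, -0.1266], [0.4654, -0.159], [0.5213, -0.1411], [0.5108, -0.1053]] [0.0346 0.0587 0.0373]
```

```bash
cat >> h.py <<'E'
from scipy.spatial.transform import Rotation as Rn
SO=np.array([.5335,.2032,0]); SA=np.radians(14.5)
def Rtool(yaw,tilt=0):
    "tool pointing down, tool x at yaw (deg); tilt>0 lifts the +x (heel) side"
    return (Rn.from_euler('z',yaw,degrees=True)*Rn.from_euler('y',-tilt,degrees=True)).as_matrix()@np.diag([1,-1,-1.])
def go(p,R):
    from bench import monitor
    s=monitor.state(); E=np.array(s["ee_rot"]); d=E.T@(np.array(p)-s["tcp_pos"])
    r=Rn.from_matrix(E.T@R).as_rotvec(degrees=True)
    print("shift mm",(d*1e3).round(1),"turn deg",r.round(2),"tcp",np.round(s["tcp_pos"],4),"F",np.round(s["force"],2),"w",round(s["width"],3),"t",s["clock"])
E
python3 -c "
from h import *
go([.4905,-.130,.15],Rtool(21))"
```

```text
shift mm [ 427.1 -350.4   72.5] turn deg [-0.11 -0.02 -3.19] tcp [ 0.1911 -0.5944  0.2217] F [-0.26  0.65 -0.24] w 0.996 t 0.1
```

```bash
python3 -m crank '[[0.03,-0.025,0.003,0,0,-0.5],[0.062,-0.051,0.01,0,0,-1],[0.094,-0.077,0.016,0,0,-1.5],[0.126,-0.103,0.021,0,0,-2],[0.158,-0.129,0.026,0,0,-2.5]]' -1
python3 -m crank '[[0.032,-0.026,0.005,0,0,0],[0.064,-0.052,0.01,0,0,0],[0.096,-0.078,0.016,0,0,0],[0.128,-0.104,0.021,0,0,0],[0.16,-0.13,0.026,0,0,0]]' -1
python3 - <<'E'
from h import *
go([.4905,-.130,.15],Rtool(21))
# rectified views of the bay, plane z=.066, scale frame, 4 px/mm; x +-100 (cols), y +-60 (rows)
out=[]
for n in("top","scene"):
    f=load(n);q=np.array([[-90,35],[90,35],[90,-35],[-90,-35]])/1e3;c,s_=np.cos(SA),np.sin(SA)
    px=np.float32([proj(f,[SO[0]+c*a-s_*b,SO[1]+s_*a+c*b,.066]) for a,b in q])
    H=cv2.getPerspectiveTransform(px,np.float32([[0,0],[720,0],[720,280],[0,280]]))
    im=cv2.warpPerspective(f["im"],H,(720,280),flags=cv2.INTER_CUBIC)
    for g in range(40,720,40): cv2.line(im,(g,0),(g,6 if g!=360 else 20),(0,0,255),1)
    for g in range(20,280,20): cv2.line(im,(0,g),(6 if g!=140 else 20,g),(0,0,255),1)
    out.append(im)
cv2.imwrite("pics/rect.png",np.vstack(out))
E
```

```text
clock: 0.52
tcp_pos: [0.3025, -0.4219, 0.1959]
ee_rot: [[0.938, 0.347, -0.0], [0.347, -0.938, 0.001], [0.0, -0.001, -1.0]]
force: [1.0, -0.5, -0.3]
width: 0.998
grip_force: 0.0
clock: 0.93
tcp_pos: [0.4075, -0.2445, 0.1701]
ee_rot: [[0.938, 0.347, -0.0], [0.347, -0.938, 0.0], [-0.0, -0.001, -1.0]]
force: [0.8, -1.2, 0.1]
width: 1.001
grip_force: 0.0
shift mm [117.5 -78.6  20.2] turn deg [-0.03  0.01 -0.72] tcp [ 0.4075 -0.2445  0.1701] F [ 0.76 -1.16  0.07] w 1.001 t 0.9333
```

View pics/rect.png

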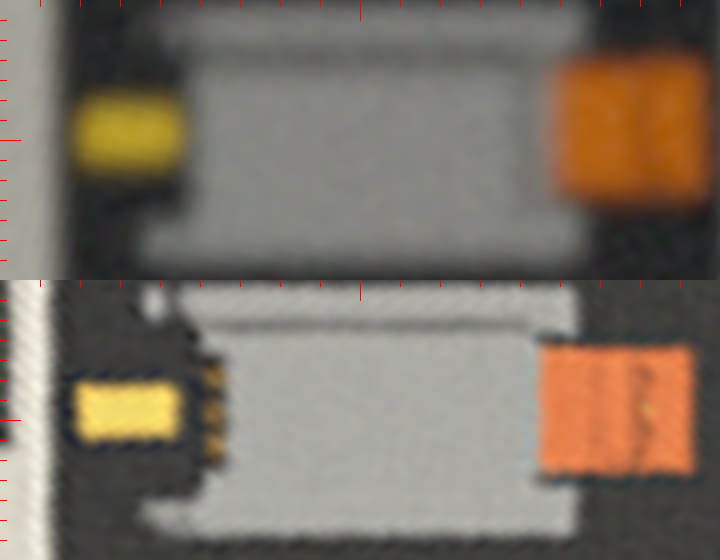

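In the rectified view the rims, yellow tab and latch are centred about row 136 (top) and row 410 (scene). That puts the bay about +1.7 mm in y, and the lip edge near column 188–205 puts it about -2 mm in x. Now I'll move over the pack.

```bash
python3 -m crank '[[0.032,-0.021,0.005,0,0,-0.2],[0.064,-0.042,0.01,0,0,-0.4],[0.096,-0.064,0.016,0,0,-0.7],[0.1175,-0.0786,0.02,0,0,-0.7],[0.1175,-0.0786,0.02,0,0,-0.7]]' -1
python3 - <<'E'
from h import *
from bench import imaging
go([.4905,-.130,.026],Rtool(21))
E
```

```text
clock: 1.35
tcp_pos: [0.4916, -0.1278, 0.1496]
ee_rot: [[0.932, 0.363, -0.0], [0.363, -0.932, 0.002], [0.0, -0.002, -1.0]]
force: [-0.9, -0.3, 0.2]
width: 1.001
grip_force: 0.0
shift mm [ -1.8   1.9 123.6] turn deg [-0.11 -0.02  0.31] tcp [ 0.4916 -0.1278  0.1496] F [-0.86 -0.35  0.24] w 1.001 t 1.35
```

```bash
python3 -m crank '[[-0.001,0.001,0.04,0,0,0],[-0.0018,0.0019,0.075,0,0,0.3],[-0.0018,0.0019,0.1,0,0,0.3],[-0.0018,0.0019,0.118,0,0,0.3],[-0.0018,0.0019,0.1236,0,0,0.3]]' -1
python3 -m crank '[[0,0,0,0,0,0],[0,0,0,0,0,0]]' -1
python3 -c "
from h import *
go([.4905,-.130,.026],Rtool(21))"
```

```text
clock: 1.77
tcp_pos: [0.4869, -0.134, 0.0242]
ee_rot: [[0.936, 0.353, -0.005], [0.353, -0.936, 0.003], [-0.004, -0.004, -1.0]]
force: [-0.5, -0.6, -0.2]
width: 1.0
grip_force: 0.0
clock: 1.93
tcp_pos: [0.4891, -0.1349, 0.0272]
ee_rot: [[0.936, 0.353, 0.0], [0.353, -0.936, -0.0], [0.0, 0.0, -1.0]]
force: [-0.2, -0.3, 0.9]
width: 1.001
grip_force: 0.0
shift mm [ 3.1 -4.1  1.2] turn deg [ 0.01 -0.   -0.32] tcp [ 0.4891 -0.1349  0.0272] F [-0.2  -0.29  0.95] w 1.001 t 1.9333
```

```bash
python3 -m crank '[[0.003,-0.004,0.001,0,0,-0.3],[0.003,-0.004,0.001,0,0,-0.3],[0.003,-0.004,0.001,0,0,-0.3]]' -1
python3 -m crank '[[0,0,0,0,0,0],[0,0,0,0,0,0],[0,0,0,0,0,0],[0,0,0,0,0,0],[0,0,0,0,0,0]]' 1 12
python3 -m crank '[[0,0,0,0,0,0],[0,0,0,0,0,0],[0,0,0,0,0,0],[0,0,0,0,0,0],[0,0,0,0,0,0]]' 1 55
python3 - <<'E'
from h import *
from bench import imaging
go([.4905,-.130,.026],Rtool(21))
E
```

```text
clock: 2.18
tcp_pos: [0.4911, -0.1296, 0.0271]
ee_rot: [[0.933, 0.359, 0.002], [0.359, -0.933, -0.001], [0.001, 0.002, -1.0]]
force: [0.1, 0.5, 0.1]
width: 1.003
grip_force: 0.0
clock: 2.6
tcp_pos: [0.4904, -0.1296, 0.026]
ee_rot: [[0.934, 0.359, 0.0], [0.359, -0.934, -0.0], [0.0, 0.0, -1.0]]
force: [0.1, 0.2, 0.6]
width: 0.709
grip_force: 0.0
clock: 3.02
tcp_pos: [0.4905, -0.1297, 0.0259]
ee_rot: [[0.934, 0.359, 0.0], [0.359, -0.934, -0.0], [0.0, 0.0, -1.0]]
force: [-0.2, -0.4, -0.6]
width: 0.456
grip_force: 55.0
shift mm [-0.1  0.3 -0.1] turn deg [ 0.01 -0.01  0.01] tcp [ 0.4905 -0.1297  0.0259] F [-0.15 -0.42 -0.63] w 0.456 t 3.0167
```

```bash
cat >> h.py <<'E'
BO=[-2.0,1.7]   # bay offset estimate mm, scale axes
DX=0.0          # grip: TCP ahead of pack middle, mm
def bay2w(v): # mm in bay frame (origin seated underside middle) -> world m
    v=np.array(v,float)+[BO[0],BO[1],46]; return SO+Rn.from_euler('z',SA).apply(v)/1e3
def packpose(tx,tz,tilt,dy=0):
    "tx,tz: toe bottom edge in bay frame, mm"
    k=Rn.from_euler('y',-tilt,degrees=True).apply([46+DX,0,26])
    return bay2w(np.array([tx,dy,tz])+k),Rtool(np.degrees(SA),tilt)
def where():
    from bench import monitor
    s=monitor.state();E=np.array(s["ee_rot"]);X=Rn.from_euler('z',-SA).as_matrix()@(E@np.diag([1,-1,-1.]))
    tilt=np.degrees(np.arctan2(X[2,0],X[0,0]));yaw=np.degrees(np.arctan2(X[1,0],X[0,0]))
    b=Rn.from_euler('z',-SA).apply(np.array(s["tcp_pos"])-SO)*1e3-[BO[0],BO[1],46]
    toe=b-Rn.from_euler('y',-tilt,degrees=True).apply([46+DX,0,26])
    f=Rn.from_euler('z',-SA).apply(s["force"]);m=Rn.from_euler('z',-SA).apply(s["ft_torque"])
    print("t %.2f toe(bay)"%s["clock"],toe.round(1),"tilt %.1f yaw %.1f"%(tilt,yaw),"Fbay",f.round(1),"M",m.round(2),"w %.3f"%s["width"])
E
python3 -m crank '[[0,0,-0.01,0,0,0],[0,0,-0.03,0,0,0],[0,0,-0.065,0,0,0],[0,0,-0.1,0,0,0],[0,0,-0.13,0,0,0]]' 1
python3 -c "
from h import *
where()
go(*packpose(-36,50,17))"
```

```text
clock: 3.43
tcp_pos: [0.4899, -0.1292, 0.158]
ee_rot: [[0.934, 0.358, -0.0], [0.358, -0.934, 0.0], [-0.0, -0.0, -1.0]]
force: [0.8, 0.1, -1.8]
width: 0.453
grip_force: 55.0
t 3.43 toe(bay) [-169.5 -312.6   86. ] tilt -0.0 yaw 6.5 Fbay [ 0.8 -0.1 -1.8] M [-0.11 -0.04 -0.  ] w 0.453
shift mm [ 158.5 -296.6   23.8] turn deg [-0.99 17.    6.45] tcp [ 0.4899 -0.1292  0.158 ] F [ 0.8   0.11 -1.83] w 0.453 t 3.4333
```

```bash
python3 -m crank '[[0.013,-0.025,0,0,2,0.8],[0.03,-0.056,0,-0.2,4,1.5],[0.048,-0.088,0,-0.4,6,2.2],[0.065,-0.12,0,-0.5,8,3],[0.083,-0.152,0,-0.6,10,3.8]]' 1
python3 -c "
from h import *
go(*packpose(-36,50,17))"
```

```text
clock: 3.85
tcp_pos: [0.5124, 0.0437, 0.1564]
ee_rot: [[0.941, 0.294, 0.168], [0.29, -0.956, 0.048], [0.175, 0.004, -0.985]]
force: [0.7, -0.6, -2.7]
width: 0.449
grip_force: 55.0
shift mm [  60.8 -148.1   32.7] turn deg [-0.4   6.94  2.57] tcp [0.5124 0.0437 0.1564] F [ 0.7  -0.61 -2.68] w 0.449 t 3.85
```

```bash
python3 -m crank '[[0.013,-0.034,0.003,-0.1,2,0.7],[0.026,-0.068,0.006,-0.2,4,1.4],[0.04,-0.1,0.012,-0.3,6,2],[0.052,-0.128,0.02,-0.4,6.9,2.6],[0.058,-0.142,0.026,-0.4,6.9,2.6]]' 1
python3 -m crank '[[0,0,0,0,0,0],[0,0,0,0,0,0],[0,0,0,0,0,0]]' 1
python3 - <<'E'
from h import *
from bench import imaging
where();go(*packpose(-36,50,17))
out=[]
for n,c in(("top",(90,150)),("scene",(310,190))):
    im,d=imaging.capture(n);ci=imaging.camera_info(n);np.savez(n+"1.npz",im=im,d=d,K=ci["mtx"],T=ci["pose"])
    out.append(cv2.resize(im[c[1]:c[1]+120,c[0]:c[0]+120],(400,400),interpolation=cv2.INTER_CUBIC))
cv2.imwrite("pics/hov.png",np.hstack(out))
E
```

```text
clock: 4.27
tcp_pos: [0.5282, 0.199, 0.1396]
ee_rot: [[0.926, 0.254, 0.28], [0.243, -0.967, 0.074], [0.289, -0.0, -0.957]]
force: [0.1, 0.5, -1.9]
width: 0.453
grip_force: 55.0
clock: 4.52
tcp_pos: [0.5297, 0.1955, 0.1398]
ee_rot: [[0.926, 0.251, 0.281], [0.241, -0.968, 0.072], [0.29, 0.001, -0.957]]
force: [0.4, -0.4, -1.2]
width: 0.453
grip_force: 55.0
t 4.52 toe(bay) [-40.1  -8.2  55.6] tilt 16.9 yaw 0.1 Fbay [ 0.3 -0.5 -1.2] M [-0.07  0.32 -0.01] w 0.453
shift mm [ 2.2 -8.2  6.4] turn deg [0.03 0.15 0.07] tcp [0.5297 0.1955 0.1398] F [ 0.44 -0.4  -1.16] w 0.453 t 4.5167
```

View pics/hov.png

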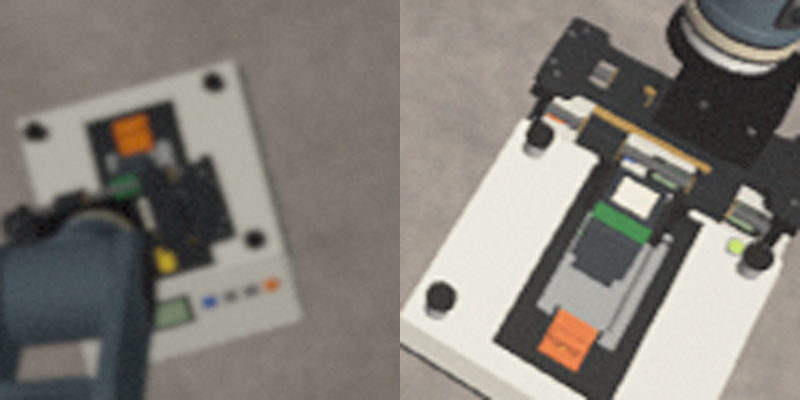

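The scene shows the pack held straight and tilted with its heel up, with the green band at about (372,262) in the full picture, offset sideways from the bay. I'll shift it over and check the lateral alignment in the same camera.

```bash
python3 -m crank '[[0.001,-0.004,0.006,0,0,0],[0.002,-0.0082,0.012,0,0.1,0],[0.0,-0.0082,0.02,0,0.1,0],[0.0,-0.0082,0.02,0,0.1,0],[0.0,-0.0082,0.02,0,0.1,0]]' 1
cat > yck.py <<'E'
from h import *
from bench import imaging,monitor
where()
im,d=imaging.capture("scene");f=load("scene");hsv=cv2.cvtColor(im,cv2.COLOR_BGR2HSV)
s=monitor.state();tcp=np.array(s["tcp_pos"]);PR=np.array(s["ee_rot"])@np.diag([1,-1,-1.])
for nm,lo,hi in(("white",(0,0,225),(180,25,255)),("green",(50,90,50),(85,255,255))):
    m=cv2.inRange(hsv,lo,hi);k,l,st,ce=cv2.connectedComponentsWithStats(m)
    for i in range(1,k):
        if 30<st[i,4]<250 and 340<ce[i,0]<420 and 220<ce[i,1]<300:
            # intersect the pack's top plane (12 mm above TCP along pack z)
            n=PR[:,2];p0=tcp+.012*n;dr=f["T"][:3,:3]@np.linalg.solve(f["K"],[*ce[i],1]);o=f["T"][:3,3]
            w=o+dr*(n@(p0-o))/(n@dr);b=Rn.from_euler('z',-SA).apply(w-SO)*1e3-[BO[0],BO[1],46]
            print(nm,st[i],ce[i].round(1),"bay",b.round(1),"pack",((w-tcp)@PR*1e3).round(1))
E
python3 yck.py
```

```text
clock: 5.03
tcp_pos: [0.5332, 0.205, 0.1195]
ee_rot: [[0.926, 0.251, 0.281], [0.241, -0.968, 0.072], [0.29, 0.001, -0.957]]
force: [-0.3, 0.2, -2.4]
width: 0.452
grip_force: 55.0
t 5.03 toe(bay) [-34.3   0.2  35.2] tilt 16.9 yaw 0.1 Fbay [-0.2  0.3 -2.4] M [ 0.05  0.36 -0.05] w 0.452
white [375 251  11  11  68] [380.1 256. ] bay [-12.6   0.4  81.9] pack [-12.1   0.3  12. ]
green [368 258  17  13  90] [376.  263.8] bay [16.2  0.6 90.7] pack [18.   0.4 12. ]
```

```bash
python3 -c "
from h import *
go(*packpose(-36,6,18))"
```

```text
shift mm [-11.1   0.1  26.9] turn deg [0.03 1.06 0.06] tcp [0.5335 0.2051 0.1199] F [ 0.68 -0.2  -1.67] w 0.453 t 5.0833
```

```bash
python3 -m crank '[[-0.002,0,0.006,0,0.5,0],[-0.005,0,0.013,0,1,0],[-0.008,0,0.019,0,1,0],[-0.0095,0,0.023,0,1,0],[-0.0111,0,0.0269,0,1,0]]' 1
python3 -m crank '[[0,0,0,0,0,0],[0,0,0,0,0,0],[0,0,0,0,0,0]]' 1
python3 -c "
from h import *
where();go(*packpose(-36,1,18))"
```

```text
clock: 5.5
tcp_pos: [0.5316, 0.2045, 0.0915]
ee_rot: [[0.92, 0.251, 0.3], [0.239, -0.968, 0.077], [0.31, 0.001, -0.951]]
force: [0.9, -0.7, -2.7]
width: 0.452
grip_force: 55.0
clock: 5.75
tcp_pos: [0.5312, 0.2045, 0.0916]
ee_rot: [[0.921, 0.251, 0.299], [0.239, -0.968, 0.077], [0.309, 0.001, -0.951]]
force: [-0.8, -0.1, -5.2]
width: 0.455
grip_force: 55.0
t 5.75 toe(bay) [-35.6   0.2   6.6] tilt 18.0 yaw 0.1 Fbay [-0.8  0.2 -5.2] M [-0.05  0.35  0.03] w 0.455
shift mm [-2.1  0.2  5.2] turn deg [0.03 0.01 0.07] tcp [0.5312 0.2045 0.0916] F [-0.82 -0.06 -5.16] w 0.455 t 5.75
```

```bash
python3 -m crank '[[-0.0005,0,0.0013,0,0,0],[-0.001,0,0.0026,0,0,0],[-0.0015,0,0.0039,0,0,0],[-0.0015,0,0.0039,0,0,0]]' 1
python3 -c "
from h import *
where()"
python3 -m crank '[[-0.0003,0,0.001,0,0,0],[-0.0003,0,0.001,0,0,0]]' 1
python3 -c "
from h import *
where()"
```

```text
clock: 6.08
tcp_pos: [0.531, 0.2045, 0.0874]
ee_rot: [[0.92, 0.251, 0.3], [0.239, -0.968, 0.077], [0.309, 0.001, -0.951]]
force: [0.4, -1.4, -2.3]
width: 0.454
grip_force: 55.0
t 6.08 toe(bay) [-35.8   0.2   2.4] tilt 18.0 yaw 0.1 Fbay [-0.  -1.5 -2.3] M [-0.01  0.29 -0.01] w 0.454
clock: 6.25
tcp_pos: [0.5311, 0.2045, 0.0864]
ee_rot: [[0.92, 0.251, 0.3], [0.239, -0.968, 0.077], [0.309, 0.001, -0.951]]
force: [0.4, 0.3, -2.0]
width: 0.455
grip_force: 55.0
t 6.25 toe(bay) [-35.7   0.2   1.4] tilt 18.0 yaw 0.1 Fbay [ 0.5  0.2 -2. ] M [ 0.02  0.32 -0.02] w 0.455
```

```bash
for i in 1 2 3; do python3 -m crank '[[-0.0002,0,0.0007,0,0,0],[-0.0002,0,0.0007,0,0,0]]' 1 >/dev/null
python3 -c "
from h import *
where()"; done
```

```text
t 6.42 toe(bay) [-35.6   0.2   0.7] tilt 18.0 yaw 0.1 Fbay [-0.   0.2 -1.6] M [0.03 0.33 0.03] w 0.449
t 6.58 toe(bay) [-35.3   0.2   0.2] tilt 18.1 yaw 0.1 Fbay [-0.   0.4  0.4] M [-0.01  0.34  0.01] w 0.456
t 6.75 toe(bay) [-35.1   0.1  -0.2] tilt 18.1 yaw 0.1 Fbay [-0.4  1.2  3.2] M [ 0.02  0.39 -0.03] w 0.451
```

```bash
python3 -m crank '[[0.0001,0,-0.0004,0,0,0],[-0.0009,0,-0.0008,0,0,0],[-0.0019,0,-0.0011,0,0,0],[-0.0028,0,-0.0014,0,0,0],[-0.0028,0,-0.0014,0,0,0]]' 1 >/dev/null
python3 -c "
from h import *
where()"; for i in 1 2 ; do python3 -m crank '[[-0.001,0,-0.0003,0,0,0],[-0.0019,0,-0.0006,0,0,0],[-0.0019,0,-0.0006,0,0,0]]' 1 >/dev/null
python3 -c "
from h import *
where()"; done
```

```text
t 7.17 toe(bay) [-37.2  -0.    0.3] tilt 18.2 yaw 0.1 Fbay [2.7 0.6 1.7] M [ 0.13 -0.28  0.01] w 0.451
t 7.42 toe(bay) [-38.8  -0.1   0.4] tilt 18.3 yaw 0.1 Fbay [5.  0.8 1. ] M [ 0.1  -0.73  0.  ] w 0.454
t 7.67 toe(bay) [-40.5  -0.1   0.4] tilt 18.3 yaw 0.1 Fbay [5.  0.5 1.4] M [ 0.14 -0.85  0.  ] w 0.452
```

```bash
python3 yck.py; python3 -m crank '[[-0.001,0,-0.0003,0,0,0],[-0.001,0,-0.0003,0,0,0]]' 1 >/dev/null
python3 -c "
from h import *
where()"
```

```text
t 7.67 toe(bay) [-40.5  -0.1   0.4] tilt 18.3 yaw 0.1 Fbay [5.  0.5 1.4] M [ 0.14 -0.85  0.  ] w 0.452
white [373 255  10  10  60] [377.6 259.6] bay [-19.8   0.4  47.3] pack [-11.6   0.5  12. ]
green [366 261  17  13  82] [373.8 267. ] bay [ 8.4  0.6 56.6] pack [18.   0.7 12. ]
t 7.88 toe(bay) [-41.2  -0.1   0.5] tilt 18.3 yaw 0.1 Fbay [6.5 0.7 1.7] M [ 0.13 -0.9   0.04] w 0.450
```

```bash
sed -i 's/^BO=.*/BO=[-0.6,1.7]/' h.py; python3 -c "
from h import *
where();go(*packpose(-44.3,.5,14.5))"
```

```text
t 7.88 toe(bay) [-42.6  -0.1   0.5] tilt 18.3 yaw 0.1 Fbay [6.5 0.7 1.7] M [ 0.13 -0.9   0.04] w 0.450
shift mm [ 0.  -0.1  2.5] turn deg [ 0.07 -3.82  0.05] tcp [0.5257 0.2028 0.0856] F [6.12 2.31 1.69] w 0.45 t 7.8833
```

```bash
python3 -m crank '[[0,0,0.0006,0,-1,0],[0,0,0.0012,0,-1.9,0],[0,0,0.0018,0,-2.8,0],[0,0,0.0025,0,-3.8,0],[0,0,0.0025,0,-3.8,0]]' 1 >/dev/null
python3 -c "
from h import *
where();go(*packpose(-44.8,.4,12.5))"
```

```text
t 8.30 toe(bay) [-43.5  -0.2   0.4] tilt 14.5 yaw 0.0 Fbay [5.9 1.1 0.5] M [ 0.11 -1.1   0.02] w 0.454
shift mm [-0.4 -0.2  1.3] turn deg [ 0.07 -2.03  0.05] tcp [0.5272 0.2032 0.0831] F [5.47 2.52 0.52] w 0.454 t 8.3
```

```bash
for i in 1 2 3; do python3 -m crank '[[-0.0005,0,-0.0001,0,0,0],[-0.0005,0,-0.0001,0,0,0]]' 1 >/dev/null
python3 -c "
from h import *
where()";done
```

```text
t 8.47 toe(bay) [-44.1  -0.2   0.5] tilt 14.6 yaw 0.0 Fbay [ 5.8  1.2 -0.2] M [ 0.18 -1.11  0.  ] w 0.456
t 8.63 toe(bay) [-44.5  -0.2   0.5] tilt 14.6 yaw 0.0 Fbay [6.6 0.4 1. ] M [ 0.15 -1.22  0.01] w 0.455
t 8.80 toe(bay) [-44.8  -0.2   0.5] tilt 14.6 yaw 0.0 Fbay [7.5 0.5 0.5] M [ 0.16 -1.22 -0.01] w 0.456
```

```bash
python3 -c "
from h import *
go(*packpose(-45.1,.4,11.5))"
```

```text
shift mm [ 1.1 -0.2  2.6] turn deg [ 0.08 -3.14  0.04] tcp [0.5259 0.2028 0.0833] F [7.13 2.37 0.5 ] w 0.456 t 8.8
```

```bash
python3 -m crank '[[0.0003,0,0.0009,0,-1,0],[0.0007,0,0.0018,0,-2.1,0],[0.0011,0,0.0026,0,-3.1,0],[0.0011,0,0.0026,0,-3.1,0]]' 1 >/dev/null
python3 -c "
from h import *
where();go(*packpose(-45.6,.4,8.5))"
```

```text
t 9.13 toe(bay) [-44.8  -0.2   0.2] tilt 11.5 yaw 0.0 Fbay [7.4 0.9 1.1] M [ 0.1  -1.18 -0.02] w 0.452
shift mm [ 0.6 -0.2  2.1] turn deg [ 0.07 -2.97  0.04] tcp [0.5278 0.2033 0.0808] F [6.89 2.74 1.07] w 0.452 t 9.1333
```

```bash
python3 -m crank '[[0.0001,0,0.0006,0,-1,0],[0.0003,0,0.0013,0,-2,0],[0.0004,0,0.002,0,-3,0],[0.0004,0,0.002,0,-3,0]]' 1 >/dev/null
python3 -c "
from h import *
where();go(*packpose(-46.3,.3,5.5))"
```

```text
t 9.47 toe(bay) [-45.6  -0.2   0.3] tilt 8.5 yaw 0.0 Fbay [6.9 0.6 0.7] M [ 0.14 -1.32 -0.01] w 0.452
shift mm [ 0.6 -0.2  2.3] turn deg [ 0.07 -3.    0.03] tcp [0.5287 0.2035 0.0788] F [6.48 2.34 0.69] w 0.452 t 9.4667
```

```bash
python3 -m crank '[[0.0001,0,0.0007,0,-1,0],[0.0003,0,0.0014,0,-2,0],[0.0004,0,0.0022,0,-3,0],[0.0004,0,0.0022,0,-3,0]]' 1 >/dev/null
python3 -c "
from h import *
where();go(*packpose(-46.8,.3,2.5))"
```

```text
t 9.80 toe(bay) [-46.4  -0.2   0.2] tilt 5.5 yaw 0.0 Fbay [7.6 0.7 0.3] M [ 0.12 -1.35  0.03] w 0.455
shift mm [ 0.9 -0.2  2.3] turn deg [ 0.07 -3.02  0.02] tcp [0.5295 0.2037 0.0765] F [7.15 2.53 0.27] w 0.455 t 9.8
```

```bash
python3 -m crank '[[0.0003,0,0.0008,0,-1,0],[0.0006,0,0.0015,0,-2,0],[0.0008,0,0.0022,0,-3,0],[0.0008,0,0.0022,0,-3,0]]' 1 >/dev/null
python3 -c "
from h import *
where();go(*packpose(-47.1,.2,0))"
```

```text
t 10.13 toe(bay) [-47.   -0.2   0.2] tilt 2.5 yaw 0.0 Fbay [ 6.8  0.4 -2.4] M [ 0.12 -1.41 -0.  ] w 0.452
shift mm [ 1.  -0.2  2. ] turn deg [ 0.07 -2.51  0.03] tcp [0.5305 0.204  0.0741] F [ 6.48  2.1  -2.4 ] w 0.452 t 10.1333
```

```bash
python3 -m crank '[[0.0004,0,0.0008,0,-1,0],[0.0008,0,0.0015,0,-1.8,0],[0.001,0,0.002,0,-2.5,0],[0.001,0,0.002,0,-2.5,0]]' 1 >/dev/null
python3 -c "
from h import *
where()"; python3 -m crank '[[0,0,0.0004,0,0,0],[0,0,0.0004,0,0,0]]' 1 >/dev/null
python3 -c "
from h import *
where()"
```

```text
t 10.47 toe(bay) [-47.3  -0.1   0.1] tilt 0.0 yaw 0.0 Fbay [ 6.7  0.2 -0.5] M [ 0.05 -1.47  0.04] w 0.450
t 10.63 toe(bay) [-47.3  -0.1  -0. ] tilt 0.1 yaw 0.0 Fbay [6.7 0.4 1. ] M [ 0.09 -1.46  0.03] w 0.452
```

```bash
for i in 1 2; do python3 -m crank '[[0,0,0.0004,0,-0.4,0],[0,0,0.0004,0,-0.4,0]]' 1 >/dev/null
python3 -c "
from h import *
where()";done
```

```text
t 10.80 toe(bay) [-47.4  -0.2   0.1] tilt -0.3 yaw 0.0 Fbay [7.  0.5 1.8] M [ 0.09 -1.38  0.02] w 0.451
t 10.97 toe(bay) [-47.5  -0.2   0.4] tilt -0.7 yaw 0.0 Fbay [ 6.3 -0.   4. ] M [ 0.1  -1.32  0.  ] w 0.453
```

```bash
python3 -m crank '[[0.0005,0,0,0,0.3,0],[0.001,0,-0.0002,0,0.5,0],[0.0012,0,-0.0002,0,0.5,0]]' 1 >/dev/null
python3 -c "
from h import *
where()"; python3 -m crank '[[0,0,0,0,0,0],[0,0,0,0,0,0]]' 1 5 >/dev/null; python3 -m crank '[[0,0,0,0,0,0],[0,0,0,0,0,0],[0,0,0,0,0,0],[0,0,0,0,0,0]]' -0.4 5 >/dev/null
python3 -c "
from h import *
where()"; python3 -m crank '[[0,0,-0.01,0,0,0],[0,0,-0.03,0,0,0],[0,0,-0.06,0,0,0],[0,0,-0.1,0,0,0],[0,0,-0.14,0,0,0]]' -0.4 >/dev/null
python3 - <<'E'
from h import *
from bench import imaging
where()
out=[]
for n,c in(("top",(90,150)),("scene",(310,200))):
    im,d=imaging.capture(n)
    out.append(cv2.resize(im[c[1]:c[1]+120,c[0]:c[0]+120],(400,400),interpolation=cv2.INTER_CUBIC))
cv2.imwrite("pics/seat.png",np.hstack(out))
E
```

```text
t 11.22 toe(bay) [-47.3  -0.2   0.1] tilt -0.3 yaw 0.0 Fbay [5.5 0.4 5.1] M [ 0.05 -1.07 -0.01] w 0.451
t 11.72 toe(bay) [-52.2   0.3  -1.2] tilt -0.9 yaw 0.1 Fbay [-0.1 -0.8  0.3] M [-0.01 -0.02  0.03] w 0.661
t 12.13 toe(bay) [-49.9   0.4 140.7] tilt -0.9 yaw 0.1 Fbay [1.2 0.6 0.6] M [-0.02 -0.07  0.02] w 0.696
```

View pics/seat.png

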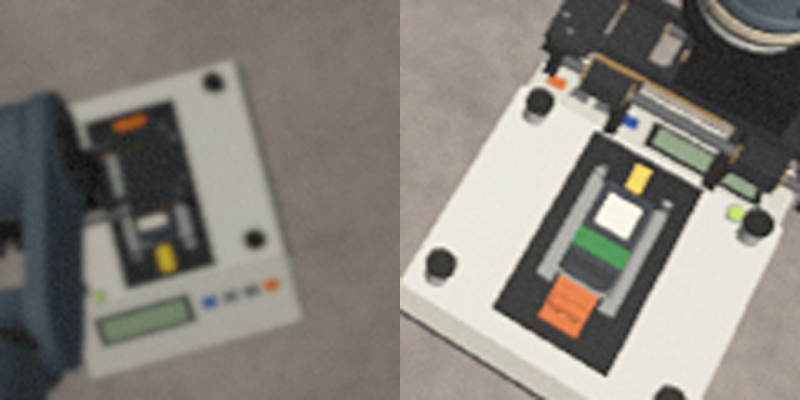

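The pack lies flat in the bay in the scene view: label at (495,214) in that panel, orange latch still open at (568,305). Next I'll shut the fingers and go behind the ridge.

```bash
cat >> h.py <<'E'
def latchgo(x,z): go(bay2w([x,0,z]),Rtool(np.degrees(SA)))
def tip():
    from bench import monitor
    s=monitor.state();r=Rn.from_euler('z',-SA);b=r.apply(np.array(s["tcp_pos"])-SO)*1e3-[BO[0],BO[1],46]
    print("t %.2f tip(bay)"%s["clock"],b.round(1),"F",r.apply(s["force"]).round(1))
E
python3 -c "
from h import *
latchgo(102,100)"
```

```text
shift mm [99.4  0.1 72.6] turn deg [ 0.12 -0.17  0.07] tcp [0.5348 0.2054 0.2183] F [1.83 0.23 0.21] w 0.696 t 12.2333
```

```bash
python3 -m crank '[[0.025,0,0,0,0,0],[0.05,0,0.015,0,0,0],[0.075,0,0.035,0,0,0],[0.095,0,0.055,0,0,0],[0.0994,0,0.07,0,0,0]]' 1 20 >/dev/null
python3 -m crank '[[0,0,0,0,0,0],[0,0,0,0,0,0],[0,0,0,0,0,0]]' 1 >/dev/null
python3 -c "
from h import *
latchgo(102,29)"
```

```text
shift mm [ 7.5  0.4 65.1] turn deg [0.05 0.75 0.06] tcp [0.6247 0.229  0.1402] F [-0.58  0.12  0.04] w 0.178 t 12.9
```

```bash
python3 -m crank '[[0.004,0,0.015,0,0.4,0],[0.0075,0.0004,0.03,0,0.75,0],[0.0075,0.0004,0.045,0,0.75,0],[0.0075,0.0004,0.055,0,0.75,0],[0.0075,0.0004,0.055,0,0.75,0]]' 1 >/dev/null
python3 -m crank '[[0,0,0,0,0,0],[0,0,0,0,0,0]]' 1 >/dev/null
python3 -c "
from h import *
latchgo(102,29);tip()"
```

```text
shift mm [-2.  -0.1 11. ] turn deg [ 0.06 -0.19  0.06] tcp [0.6332 0.2306 0.086 ] F [ 0.47 -0.51  0.09] w 0.003 t 13.4833
t 13.48 tip(bay) [ 1.039e+02 -1.000e-01  4.000e+01] F [ 0.3 -0.6  0.1]
```

Fingers are shut. I'll go down and ease towards the ridge.

```bash
python3 -m crank '[[-0.001,0,0.004,0,-0.2,0],[-0.002,0,0.008,0,-0.2,0],[-0.002,0,0.011,0,-0.2,0],[-0.002,0,0.011,0,-0.2,0]]' 1 >/dev/null
python3 -c "
from h import *
tip()"
python3 -m crank '[[-0.003,0,0,0,0,0],[-0.006,0,0,0,0,0],[-0.009,0,0,0,0,0],[-0.009,0,0,0,0,0]]' 1 >/dev/null
python3 -c "
from h import *
tip()"
for i in 1 2 3; do python3 -m crank '[[-0.001,0,0,0,0,0],[-0.002,0,0,0,0,0],[-0.002,0,0,0,0,0]]' 1 >/dev/null
python3 -c "
from h import *
tip()"; done
```

```text
t 13.82 tip(bay) [ 1.007e+02 -1.000e-01  2.690e+01] F [-0.3  1.2  0.3]
t 14.15 tip(bay) [91.4 -0.  27.6] F [ 0.  -0.1 -0.5]
t 14.40 tip(bay) [90.2 -0.1 27.7] F [ 0.9  0.4 -0.2]
t 14.65 tip(bay) [88.1 -0.1 27.6] F [0.8 0.4 0.4]
t 14.90 tip(bay) [86.4 -0.2 27.7] F [ 0.9 -0.5 -0.4]
```

```bash
for i in 1 2 3 4; do python3 -m crank '[[-0.001,0,0,0,0,0],[-0.002,0,0,0,0,0],[-0.002,0,0,0,0,0]]' 1 >/dev/null
python3 -c "
from h import *
tip()"; done
```

```text
t 15.15 tip(bay) [85.3 -0.2 27.9] F [2.2 0.5 0.6]
t 15.40 tip(bay) [82.5 -0.2 27.8] F [ 2.  -0.   0.8]
t 15.65 tip(bay) [80.2 -0.2 27.7] F [ 2.5 -0.5  0.1]
t 15.90 tip(bay) [78.1 -0.2 27.7] F [1.9 0.3 0.4]
```

```bash
for i in 1 2 3 4; do python3 -m crank '[[-0.001,0,0,0,0,0],[-0.001,0,0,0,0,0]]' 1 >/dev/null
python3 -c "
from h import *
tip()"; done
```

```text
t 16.07 tip(bay) [77.2 -0.2 27.7] F [ 2.9 -0.1  1.5]
t 16.23 tip(bay) [76.2 -0.2 27.7] F [2.8 1.1 1.4]
t 16.40 tip(bay) [75.2 -0.2 27.6] F [ 2.5 -0.9  1.1]
t 16.57 tip(bay) [74.8 -0.2 27.8] F [ 2.7 -0.8  0.9]
```

```bash
for i in 1 2 3; do python3 -m crank '[[-0.0008,0,0,0,0,0],[-0.0008,0,0,0,0,0]]' 1 >/dev/null
python3 -c "
from h import *
tip()"; done
```

```text
t 16.73 tip(bay) [74.7 -0.2 27.9] F [ 4.8  0.  -0.9]
t 16.90 tip(bay) [74.6 -0.2 28.1] F [ 5.9  0.6 -1.3]
t 17.07 tip(bay) [74.5 -0.3 28.2] F [ 7.   0.3 -0.3]
```

The latch moved about 11.5 mm at 2.5 N, then stopped firmly, so it's shut. I'll back off, lift and look.

```bash
python3 -m crank '[[0.004,0,0,0,0,0],[0.012,0,0,0,0,0],[0.018,0,-0.01,0,0,0],[0.018,0,-0.04,0,0,0],[0.018,0,-0.08,0,0,0]]' 1 >/dev/null
python3 -m crank '[[-0.02,0.03,-0.03,0,0,0],[-0.04,0.06,-0.05,0,0,0],[-0.06,0.1,-0.06,0,0,0],[-0.08,0.14,-0.06,0,0,0],[-0.1,0.18,-0.06,0,0,0]]' 1 >/dev/null
python3 -m crank '[[0,0,0,0,0,0],[0,0,0,0,0,0],[0,0,0,0,0,0]]' 1 >/dev/null
python3 - <<'E'
from h import *
from bench import imaging
tip()
out=[];c,s_=np.cos(SA),np.sin(SA)
for n in("top","scene"):
    f=load(n);im,d=imaging.capture(n);cv2.imwrite(f"pics/end_{n}.png",im)
    q=np.array([[-90,35],[90,35],[90,-35],[-90,-35]])/1e3
    px=np.float32([proj(f,[SO[0]+c*a-s_*b,SO[1]+s_*a+c*b,.066]) for a,b in q])
    H=cv2.getPerspectiveTransform(px,np.float32([[0,0],[720,0],[720,280],[0,280]]));out.append(cv2.warpPerspective(im,H,(720,280),flags=cv2.INTER_CUBIC))
cv2.imwrite("pics/end.png",np.vstack(out))
# pack top height from depth around the label
K,T=f["K"],f["T"];hsv=cv2.cvtColor(im,cv2.COLOR_BGR2HSV);b=cv2.inRange(hsv,(50,90,50),(85,255,255))
v,u=np.nonzero(b);k=(u>340)&(u<410)&(v>240)&(v<300);u,v=u[k],v[k];z=d[v,u]
w=(T[:3,:3]@(np.linalg.inv(K)@np.vstack([u,v,u*0+1])*z)+T[:3,3:]);print("green z",np.round(np.percentile(w[2],[10,50,90]),4))
E
```

```text
t 18.15 tip(bay) [  -4.  -166.7  167.2] F [ 1.1 -0.5 -0.3]
green z [0.0818 0.0838 0.0855]
```

View pics/end.png

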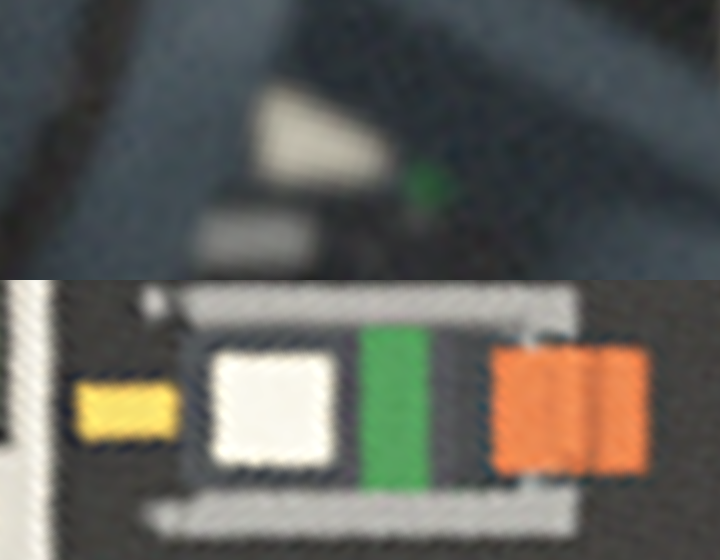

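The pack sits flat: its top measures 83.8 mm against 84 mm expected. The orange latch has moved about 11 mm over the heel (edge from column 540 to 492), up to its stop. Handing in.

```bash
python3 -c "
from bench import job
print(job.job_done())"
```

```text
the job is handed in; nothing more can be done
None
```

The charged pack is in the bay, flat and fully home, the orange latch is pushed shut against its stop over the heel, and the job was handed in at about 18 s with the robot clear; no verdict came back.

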